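Put the tape measure away in the push-to-open drawer

ROBOT

A 6-joint arm with a two-finger parallel gripper is mounted at the origin on the work surface. World frame = base frame: x ahead of the robot, y to its left, z up, the work surface at z = 0. Lengths are in m, angles in rad, forces in N, time in s.
With the tool pointing down it reaches from about 0.225 to 0.875 m from the base axis. Payload 3.4 kg.
Tool frame: the origin (TCP) lies on the centre line of the jaws, within the pads' length; the fingertips stand 17 mm ahead of it and the grasp point (between the pads) lies 2 mm behind it; z points along the fingers, y is the line along which they close (so a half turn about z gives the same grasp; the last joint's range is limited). The gripper opens to 85 mm and grips with 20 to 120 N. Pads are 22 mm wide; open, the fingers measure 114 mm over their backs; the gripper's body (76 mm by 85 mm) begins 54 mm behind the grasp point. The pads swing forward as they close: fully open they stand 13 mm farther back than shut.
Start: joints at [-1.455, 0.276, 1.505, -0, 1.361, -0.121], TCP at [0.135, -0.559, 0.248] pointing down, gripper open.
Joint ranges: [-2.89, 2.89], [-0.75, 2.08], [0.22, 2.7], [-1.18, 4.32], [0.11, 2.71], [-2.7, 2.7]. Speed limits (rad/s): [2.57, 2.57, 3.14, 3.14, 3.14, 3.14].

INTERFACE

Orientations are given as a unit quaternion [w, x, y, z].
In Python, from rig import manip gives the robot as it stands.
- The arm moves only by the tool move_arm, never from a script. Its argument "steps" is one flat list of numbers, 7 for each row, row after row: the turn, a rotation vector about the world's x, y, z normalised to -1 to 1, where 1 is 360 degrees, then the shift along the world's x, y, z normalised to -1 to 1, where 1 is 1 m, then the opening, from -1 (shut) to 1 (fully open). A call has exactly 10 rows; each row is the pose to reach, as a shift and turn from the pose commanded when the call began, turning the shorter way round; what a row does not reach only later rows make up. A row lasts 1/10 s, in which the tool goes at most 50 mm and 8.59 degrees, less where a joint would pass 70% of its speed; a pose out of reach is approached as far as the arm can. A call with a number of a shift or a turn outside -1 to 1 is refused whole. A call with a gripper value outside its range is refused whole. The fingers move at their own pace and stop on an object; "squeeze" is the grip in N (left out, the last holds). Time passes only in rows, so rows that repeat a pose let the fingers close, or fill a call up. It gives the time, the measured TCP pose, the force, the opening and the grip force at its end, in the units of the state.
- manip.get_state(): the state, without advancing time (a new reading comes with each control period).
- manip.get_image(name): name is "scene" or "top"; returns a dict with "pixels" (384x512x3 uint8, blue, green, red), "fx", "fy", "cx", "cy" (pixels), "D" ([k1, k2, p1, p2, k3] as OpenCV has them; the pictures are not rectified), "R" (3x3) and "t" (3): a world point X has camera coordinates R X + t. Camera axes: x right, y down, z forward; pixel columns grow to the right and rows downward; lengths in m; the calibration is good to about 2 mm. A picture is of the moment at which its call begins. There is no depth.
- manip.sign_off(): hands the job in; it is judged then, once.
The state is a dict: "clock": time; "qpos": joint angles; "qd": joint speeds; "effort": joint torques, N m; "position": TCP position; "ee_rot": TCP orientation; "contact_force": force on the tool from outside, world axes, zero at the start; "moment": the same for the moment, N m; "width": finger opening in m; "gripper_force": force on a finger pad.
Only numpy, scipy, OpenCV 4.12 (cv2) and the standard library are available. Lean on these libraries where they do the work, as an engineer would, in place of code of your own. Each camera call takes 0.05 s, during which the arm holds its last target. There are 200 camera calls.

TASK

Press the red front of the desktop drawer unit inward and let it go so that the drawer springs out, set the yellow tape measure down flat inside the drawer without dropping it, then press the front home again until the touch latch catches and the drawer stays shut with the tape measure inside. Press by feel, never harder than 20 N, and leave the other things on the desk where they are.

Things in the scene. Friction and masses are not known exactly. Their poses are not given: they have to be found in the camera images.
- drawer (a joint): How far the drawer is out (m): 0 (within 2 mm) latched shut (as at the start), 0.100 fully out, negative when pressed in past 0. A spring pushes it out, about 4 N at 0 falling to 1 N fully out; with nothing in front it needs about 1.5 s to come out. Push-push latch: pressed deep enough past 0 and let go, a latched drawer springs out, and one that was out (by over 45 mm) latches at 0.
- drawer_front (a point): Centre of the outer face of the drawer's red front (236 mm wide, 12 thick, from 6 to 86 mm above the desk, its upper edge white); moves with the drawer, 46 mm above the desk. x points into the unit (the pressing direction), y along the front, z up. A press needs 4 to 6 N at first; near its end a rubber buffer adds about 6 N per mm.
- unit: White case of the drawer, fixed: 240 mm wide, 190 deep, 90 high. Origin on the desk below drawer_front's latched place; x inward; case begins at x 34 mm; 20 mm high pen tray on top from x 149 mm on. The latch changes over 5 to 19 mm past 0 (hidden, differs from start to start); a slow press of 12 to 16 N is always deep enough; a shorter press changes nothing; over 20 N is failure.
- tray_floor (a point): Point on the drawer's wooden tray floor, 65 mm behind the front's outer face, midway across, 24 mm above the desk; moves with the drawer, axes as drawer_front. The empty tray is 190 mm wide inside, from 12 to 160 mm behind the front's outer face, its walls 34 mm high; with the drawer fully out it is open from above from 12 to 134 mm behind that face.
- tape_center (a point): Centre of the loose yellow tape measure: a rounded square case 54 x 54 mm, 26 mm high, lying flat on the desk (this point is 13 mm above its underside), black disc on its top. x and y run along its sides, z up. 110 to 225 g. It lies left or right of the drawer unit.
- stamp: Bystander: the wooden hand stamp (round, 38 mm wide, 66 mm tall); its origin is the centre of its underside. Leave it alone.
- cone: Bystander: the cream cone spool (64 mm wide, 135 mm tall); its origin is the centre of its underside. Leave it alone.
- phone: Bystander: the black phone lying flat (150 x 73 x 9 mm); its origin is the centre of its underside. Leave it alone.
- mouse: Bystander: the black mouse (105 x 60 x 33 mm); its origin is the centre of its underside. Leave it alone.
- jar: Bystander: the glass jar with a green cap (54 mm wide, 60 mm tall); its origin is the centre of its underside. Leave it alone.
Not all that is in view belongs to the job. Leave any orange look-alike of the part that bears tape_center alone.

How it is judged:
On the way, in this order (a step that is already met when the one before it is completed fails the run):
1. the drawer has sprung out, at least 80 mm (value of joint drawer above 0.08 m), for 0.2 s.
2. the tape measure lies flat in the open drawer, let go (x of tape_center in the frame of drawer_front between 0.03 and 0.145 m and y of tape_center in the frame of drawer_front between -0.08 and 0.08 m and z of tape_center in the frame of drawer_front between -0.02 and -0.002 m and angle between tape_center's own z axis and vertical below 0.2 rad and value of joint drawer above 0.05 m and contact force between the fingers and tape below 0.05 N), for 0.2 s.
At the end, for the whole second after the job is handed in: The drawer is latched shut by itself, within 4 mm of its latched position, and the tape measure lies flat (within 0.2 rad) and still on the tray floor inside it (value of joint drawer between -0.004 and 0.004 m and x of tape_center in the frame of drawer_front between 0.03 and 0.145 m and y of tape_center in the frame of drawer_front between -0.08 and 0.08 m and z of tape_center in the frame of drawer_front between -0.02 and -0.002 m and angle between tape_center's own z axis and vertical below 0.2 rad and linear speed of tape below 0.03 m/s); the robot touches nothing.
It fails at once if the robot presses on the drawer with more than 20 N (contact force between any of the fingers, the arm and drawer above 20 N).
It fails at once if the tape measure is dropped or thrown (moves faster than 0.7 m/s while not held) (linear speed of tape above 0.7 m/s and contact force between the fingers and tape below 0.05 N).
It fails at once if a bystander is moved by more than 20 mm or tipped over 0.4 rad (distance of any of stamp, cone, phone, mouse, jar from where it was at the start of the episode above 0.02 m or angle between any of stamp, cone, phone, mouse, jar's own z axis and vertical above 0.4 rad).
It also fails if it takes over 72 s, if anything falls off the work surface, if the arm or the gripper's body presses on something with over 40 N, if the wrist force passes 120 N, or if a joint passes its speed limit or range.

## Working session

There is one attempt and no reset: what is moved stays moved. The work goes in short steps, Python scripts to look and compute and a tool call to move; the robot and the scene stay as the last step left them, time stands still between calls to the robot, and variables do not carry over. Pictures are saved under pics/ and viewed, at most 10 in all, crops included, and the job is handed in when it is done.

Besides the shell and the picture viewer there is one more tool, called after "Request:" as name(argument=value, ...) on one line, values as JSON. move_arm: Moves the arm, as the interface text tells. Scaled input: -1 to 1 covers 1 m each way for a shift and 360 degrees each way for a turn. Its arguments: {"type":"object","properties":{"steps":{"type":"array"},"squeeze":{"type":"number"}},"required":["steps"]}

```bash
mkdir -p pics
cat > h.py <<'E'
import numpy as np, cv2
from rig import manip
def cam(n):
    im=manip.get_image(n); im['K']=np.array([[im['fx'],0,im['cx']],[0,im['fy'],im['cy']],[0,0,1.]]); 
    for k in('D','R','t'): im[k]=np.array(im[k],float)
    im['pixels']=np.array(im['pixels'],np.uint8)
    return im
def ray(im,uv,z):
    p=cv2.undistortPoints(np.array(uv,float).reshape(-1,1,2),im['K'],im['D']).reshape(-1,2)
    d=np.c_[p,np.ones(len(p))]@im['R']; c=-im['R'].T@im['t']
    return c+d*((z-c[2])/d[:,2])[:,None]
def proj(im,X):
    return cv2.projectPoints(np.array(X,float).reshape(-1,1,3),cv2.Rodrigues(im['R'])[0],im['t'],im['K'],im['D'])[0].reshape(-1,2)
E
python3 - <<'E'
from h import *
for n in('top','scene'):
    im=cam(n); cv2.imwrite(f'pics/{n}0.png',cv2.resize(im['pixels'],(800,600),interpolation=cv2.INTER_CUBIC)); print(n,-im['R'].T@im['t'],im['R'].round(2).tolist())
print(manip.get_state())
E
```

```text
top [0.21418101 0.00351953 1.66850839] [[0.01, -1.0, 0.0], [-0.98, -0.01, -0.19], [0.19, 0.0, -0.98]]
scene [ 1.30526621 -0.40019835  0.82075545] [[0.45, 0.89, 0.01], [0.59, -0.29, -0.75], [-0.67, 0.34, -0.66]]
{'clock': 0.1, 'qpos': array([-1.45498357e+00,  2.76552947e-01,  1.50599872e+00, -1.35729549e-05,
        1.36073982e+00, -1.21031431e-01]), 'qd': array([-0.00083756, -0.00194363, -0.00101318,  0.00049096, -0.00018377,
       -0.00118862]), 'effort': array([ 1.66687820e-03, -4.17698801e+01, -2.46404761e+01, -1.39190615e-04,
        5.85600399e-03,  7.78266582e-06]), 'position': array([ 0.13483598, -0.55850361,  0.24751724]), 'ee_rot': array([-8.49432744e-04,  9.92995768e-01,  1.18146868e-01, -4.41966207e-06]), 'contact_force': array([-0.31395199, -0.66499362, -0.21163593]), 'moment': array([-0.00905443, -0.02685371,  0.03737419]), 'gripper_force': 0.0, 'width': 0.08547014882036445}
```

View pics/top0.png

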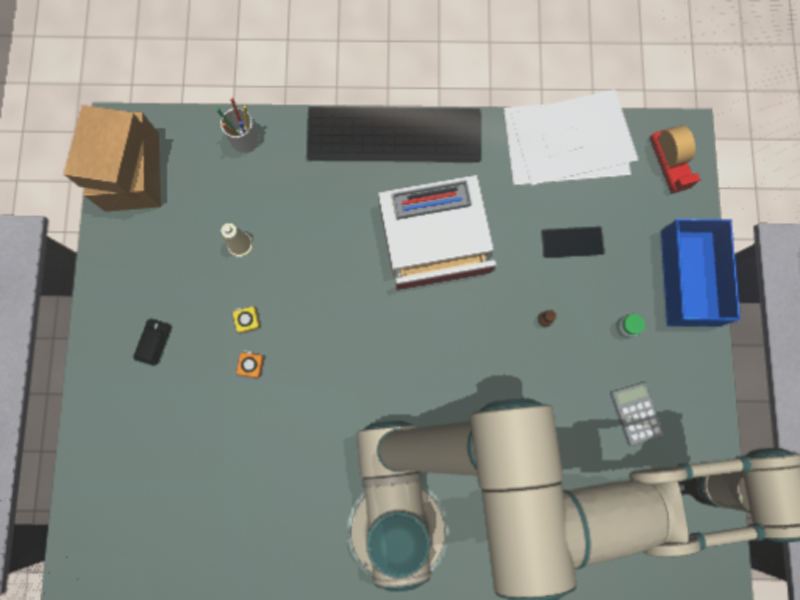

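View pics/scene0.png

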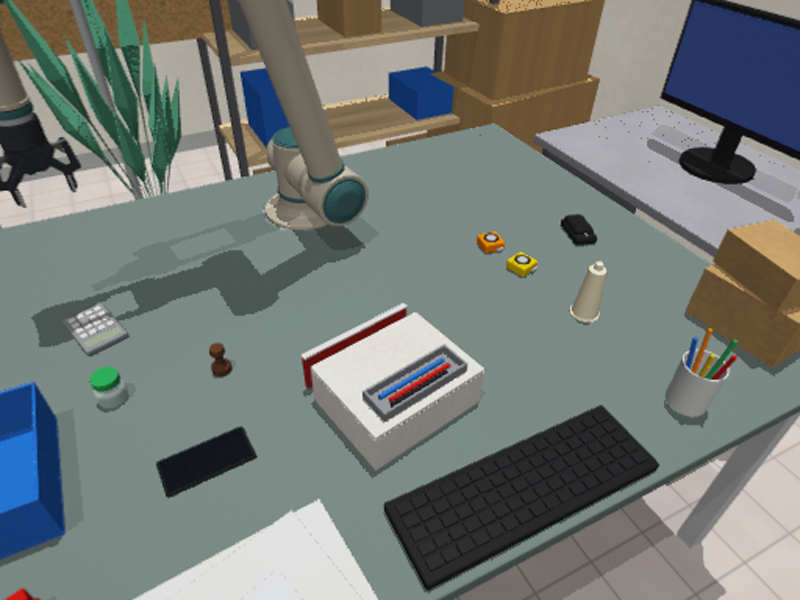

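The top view shows the yellow tape at about (246,319), the orange look-alike at (250,365), and the drawer front's white edge from (397,283) to (494,265). The scene view shows the tape at (522,264) and the unit with its red front facing the robot. Next I'll measure these.

Run:
```python
from h import *
for n in('top','scene'):
    im=cam(n); p=im['pixels']; hsv=cv2.cvtColor(p,cv2.COLOR_BGR2HSV)
    m=cv2.inRange(hsv,(23,150,120),(35,255,255))
    k,l,s,c=cv2.connectedComponentsWithStats(m)
    for i in range(1,k):
        if s[i,4]>25: print(n,s[i],c[i],ray(im,c[i],.02).round(4))
    if n=='top':
        # yellow tape hull in world at z=.026
        i=1+np.argmax(s[1:,4]); ys,xs=np.where(l==i)
        w=ray(im,np.c_[xs,ys],.026)[:,:2]; r=cv2.minAreaRect((w*1000).astype(np.float32)); print(r)
        cr=p[105:190,235:325]; cv2.imwrite('pics/unit.png',cv2.resize(cr,None,fx=7,fy=7,interpolation=cv2.INTER_CUBIC))
```

```text
top [150 197  16  16 106] [157.59433962 204.71698113] [[0.4808 0.3673 0.02  ]]
((481.64666748046875, 367.9463806152344), (51.4405632019043, 51.97571563720703), 16.855897903442383)
scene [324 161  20  16 144] [333.125      169.35416667] [[0.492  0.3607 0.02  ]]
scene [448 227   9  14  29] [452.62068966 233.27586207] [[0.913  0.4916 0.02  ]]
```

View pics/unit.png

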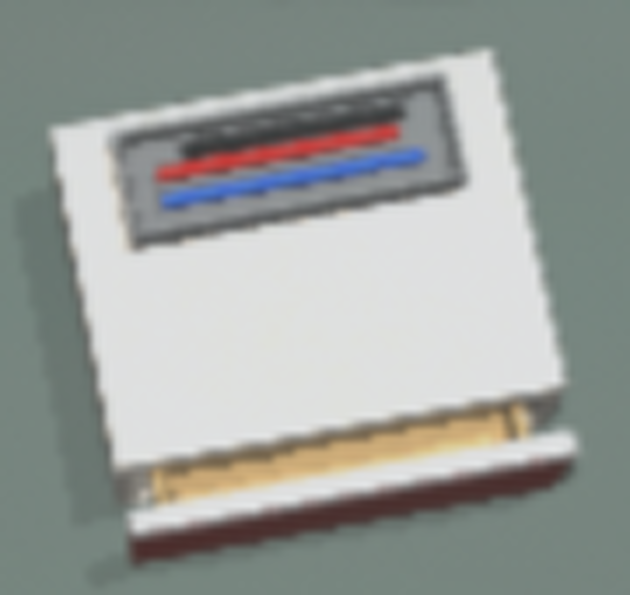

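Run:
```python
from h import *
from scipy.optimize import least_squares
im=cam('top')
px=np.array([(52,130),(492,50),(563,385),(118,470),(132,532),(577,455)],float)
px=(px+.5)/7-.5+[235,105]
# y axis of unit: left when looking inward (+x)
M=np.array([(.224,.12,.09),(.224,-.12,.09),(.034,-.12,.09),(.034,.12,.09),(0,.118,.086),(0,-.118,.086)])
def W(q,M=M):
    c,s=np.cos(q[2]),np.sin(q[2]); return np.c_[q[0]+c*M[:,0]-s*M[:,1],q[1]+s*M[:,0]+c*M[:,1],M[:,2]]
r=least_squares(lambda q:(proj(im,W(q))-px).ravel(),[.6,-.1,0.1])
print(r.x,np.degrees(r.x[2]),r.fun.reshape(-1,2).round(2))
q=r.x
for nm,X in dict(front=(0,0,.046),tf_open=(-.035,0,.024),open_front=(-.1,0,.046)).items(): print(nm,W(q,np.array([X])))
# cross-check in the scene
s=cam('scene'); p=s['pixels'].copy()
for u in proj(s,W(q)): cv2.circle(p,tuple(np.round(u).astype(int)),2,(255,0,255),-1)
a=np.radians(16.86); T=[]
for sx,sy in((1,1),(1,-1),(-1,-1),(-1,1)):
    T.append((.4816+27*.001*(sx*np.cos(a)-sy*np.sin(a)),.368+.027*(sx*np.sin(a)+sy*np.cos(a)),.026))
for u in proj(s,T): cv2.circle(p,tuple(np.round(u).astype(int)),1,(255,0,255),-1)
cv2.imwrite('pics/chk.png',cv2.resize(p[140:320,180:360],(600,600)))
```

```text
[ 0.5846727  -0.10649916  0.19599558] 11.229719636834407 [[-0.21 -0.24]
 [ 0.06 -0.08]
 [ 0.59  0.39]
 [-0.28  0.02]
 [-0.02  0.26]
 [-0.13 -0.37]]
front [[ 0.5846727  -0.10649916  0.046     ]]
tf_open [[ 0.5503428  -0.11331517  0.024     ]]
open_front [[ 0.48658728 -0.12597347  0.046     ]]
```

View pics/chk.png

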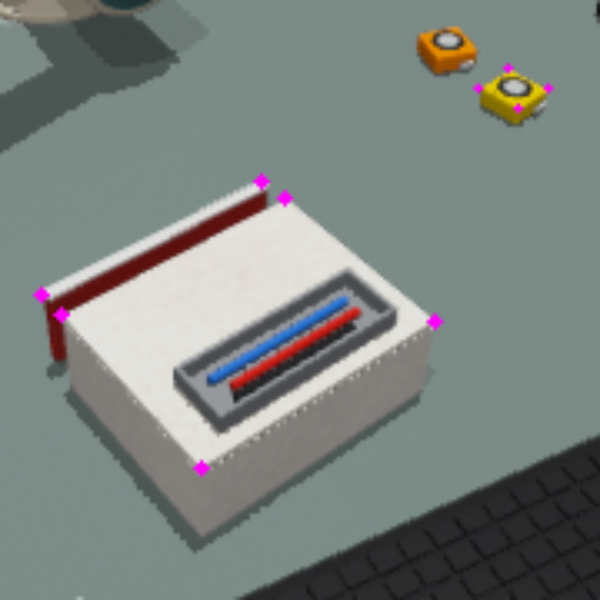

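The unit model's corners fall on the unit in the scene view, with residuals of at most 0.6 px. The tape's corners also fit, to within about 1 px. The unit frame origin is (0.585, -0.1065) with yaw 11.2°. The tape is at (0.4816, 0.368) with yaw 16.9°. I'll shut the fingers and move in front of the drawer.

Request:
move_arm(steps=[0,0,-0.0065,0.32,0.36,0,-1,0,0,-0.0065,0.32,0.36,0,-1,0,0,-0.0065,0.32,0.36,0,-1,0,0,-0.0065,0.32,0.36,0,-1,0,0,-0.0065,0.32,0.36,0,-1,0,0,-0.0065,0.32,0.36,0,-1,0,0,-0.0065,0.32,0.36,0,-1,0,0,-0.0065,0.32,0.36,0,-1,0,0,-0.0065,0.32,0.36,0,-1,0,0,-0.0065,0.32,0.36,0,-1])

```text
clock: 1.3
position: [0.4566, -0.1962, 0.2485]
ee_rot: [-0.0, 0.995, 0.099, 0.001]
contact_force: [0.4, 0.2, 1.0]
width: 0.0004
gripper_force: 0.0
```

Request:
move_arm(steps=[0,0,0,0.071,0.081,0,-1,0,0,0,0.071,0.081,0,-1,0,0,0,0.071,0.081,0,-1,0,0,0,0.071,0.081,-0.05,-1,0,0,0,0.071,0.081,-0.1,-1,0,0,0,0.071,0.081,-0.14,-1,0,0,0,0.071,0.081,-0.17,-1,0,0,0,0.071,0.081,-0.196,-1,0,0,0,0.071,0.081,-0.196,-1,0,0,0,0.071,0.081,-0.196,-1])

```text
clock: 2.3
position: [0.5258, -0.1184, 0.0525]
ee_rot: [0.0, 0.995, 0.098, -0.0]
contact_force: [0.1, 0.3, -0.6]
width: 0.0
gripper_force: 0.0
```

Request:
move_arm(steps=[0,0,0,0.01,0.002,0,-1,0,0,0,0.02,0.004,0,-1,0,0,0,0.025,0.005,0,-1,0,0,0,0.03,0.006,0,-1,0,0,0,0.034,0.0068,0,-1,0,0,0,0.037,0.0074,0,-1,0,0,0,0.04,0.008,0,-1,0,0,0,0.042,0.0084,0,-1,0,0,0,0.043,0.0086,0,-1,0,0,0,0.044,0.0088,0,-1])

```text
clock: 3.3
position: [0.5698, -0.1092, 0.0523]
ee_rot: [0.0, 0.995, 0.098, -0.0]
contact_force: [0.5, -0.2, 0.5]
width: 0.0003
gripper_force: 0.0
```

Request:
move_arm(steps=[0,0,0,0.0005,0.0001,0,-1,0,0,0,0.001,0.0002,0,-1,0,0,0,0.0015,0.0003,0,-1,0,0,0,0.002,0.0004,0,-1,0,0,0,0.0025,0.0005,0,-1,0,0,0,0.003,0.0006,0,-1,0,0,0,0.0035,0.0007,0,-1,0,0,0,0.004,0.0008,0,-1,0,0,0,0.004,0.0008,0,-1,0,0,0,0.004,0.0008,0,-1])

```text
clock: 4.3
position: [0.5736, -0.1083, 0.0521]
ee_rot: [-0.0, 0.995, 0.098, -0.0]
contact_force: [-4.2, -1.3, -0.0]
width: 0.0
gripper_force: 0.0
```

Request:
move_arm(steps=[0,0,0,0.0005,0.0001,0,-1,0,0,0,0.001,0.0002,0,-1,0,0,0,0.0015,0.0003,0,-1,0,0,0,0.002,0.0004,0,-1,0,0,0,0.0025,0.0005,0,-1,0,0,0,0.003,0.0006,0,-1,0,0,0,0.003,0.0006,0,-1,0,0,0,0.003,0.0006,0,-1,0,0,0,0.003,0.0006,0,-1,0,0,0,0.003,0.0006,0,-1])

```text
clock: 5.3
position: [0.5769, -0.1077, 0.0523]
ee_rot: [-0.0, 0.995, 0.098, -0.0]
contact_force: [-4.3, 0.0, -1.4]
width: -0.0
gripper_force: 0.0
```

Request:
move_arm(steps=[0,0,0,0.0005,0.0001,0,-1,0,0,0,0.001,0.0002,0,-1,0,0,0,0.0015,0.0003,0,-1,0,0,0,0.002,0.0004,0,-1,0,0,0,0.002,0.0004,0,-1,0,0,0,0.002,0.0004,0,-1,0,0,0,0.002,0.0004,0,-1,0,0,0,0.002,0.0004,0,-1,0,0,0,0.002,0.0004,0,-1,0,0,0,0.002,0.0004,0,-1])

```text
clock: 6.3
position: [0.579, -0.1074, 0.0523]
ee_rot: [0.0, 0.995, 0.098, 0.0]
contact_force: [-4.0, -0.3, -2.4]
width: -0.0002
gripper_force: 0.0
```

Depth so far is about 5 mm at a constant force of about 4 N.

Request:
move_arm(steps=[0,0,0,0.0005,0.0001,0,-1,0,0,0,0.001,0.0002,0,-1,0,0,0,0.0015,0.0003,0,-1,0,0,0,0.002,0.0004,0,-1,0,0,0,0.002,0.0004,0,-1,0,0,0,0.002,0.0004,0,-1,0,0,0,0.002,0.0004,0,-1,0,0,0,0.002,0.0004,0,-1,0,0,0,0.002,0.0004,0,-1,0,0,0,0.002,0.0004,0,-1])

```text
clock: 7.3
position: [0.581, -0.107, 0.0524]
ee_rot: [0.0, 0.995, 0.098, 0.0]
contact_force: [-3.0, -0.6, -0.8]
width: 0.0001
gripper_force: 0.0
```

Request:
move_arm(steps=[0,0,0,0.0005,0.0001,0,-1,0,0,0,0.001,0.0002,0,-1,0,0,0,0.0015,0.0003,0,-1,0,0,0,0.002,0.0004,0,-1,0,0,0,0.002,0.0004,0,-1,0,0,0,0.002,0.0004,0,-1,0,0,0,0.002,0.0004,0,-1,0,0,0,0.002,0.0004,0,-1,0,0,0,0.002,0.0004,0,-1,0,0,0,0.002,0.0004,0,-1])

```text
clock: 8.3
position: [0.583, -0.1066, 0.0523]
ee_rot: [0.0, 0.995, 0.098, 0.0]
contact_force: [-5.1, -0.2, -0.6]
width: 0.0002
gripper_force: 0.0
```

Request:
move_arm(steps=[0,0,0,0.0005,0.0001,0,-1,0,0,0,0.001,0.0002,0,-1,0,0,0,0.0015,0.0003,0,-1,0,0,0,0.002,0.0004,0,-1,0,0,0,0.002,0.0004,0,-1,0,0,0,0.002,0.0004,0,-1,0,0,0,0.002,0.0004,0,-1,0,0,0,0.002,0.0004,0,-1,0,0,0,0.002,0.0004,0,-1,0,0,0,0.002,0.0004,0,-1])

```text
clock: 9.3
position: [0.5847, -0.1063, 0.0524]
ee_rot: [0.0, 0.995, 0.098, -0.0]
contact_force: [-5.7, -1.1, -0.0]
width: -0.0001
gripper_force: 0.0
```

Request:
move_arm(steps=[0,0,0,0.0005,0.0001,0,-1,0,0,0,0.001,0.0002,0,-1,0,0,0,0.0015,0.0003,0,-1,0,0,0,0.0015,0.0003,0,-1,0,0,0,0.0015,0.0003,0,-1,0,0,0,0.0015,0.0003,0,-1,0,0,0,0.0015,0.0003,0,-1,0,0,0,0.0015,0.0003,0,-1,0,0,0,0.0015,0.0003,0,-1,0,0,0,0.0015,0.0003,0,-1])

```text
clock: 10.3
position: [0.5854, -0.1061, 0.0524]
ee_rot: [0.0, 0.995, 0.098, -0.001]
contact_force: [-6.3, -1.3, 1.4]
width: -0.0003
gripper_force: 0.0
```

Request:
move_arm(steps=[0,0,0,0.0005,0.0001,0,-1,0,0,0,0.001,0.0002,0,-1,0,0,0,0.001,0.0002,0,-1,0,0,0,0.001,0.0002,0,-1,0,0,0,0.001,0.0002,0,-1,0,0,0,0.001,0.0002,0,-1,0,0,0,0.001,0.0002,0,-1,0,0,0,0.001,0.0002,0,-1,0,0,0,0.001,0.0002,0,-1,0,0,0,0.001,0.0002,0,-1])

```text
clock: 11.3
position: [0.5856, -0.1061, 0.0524]
ee_rot: [0.0, 0.995, 0.098, -0.002]
contact_force: [-8.9, -2.1, 2.2]
width: -0.0004
gripper_force: 0.0
```

Request:
move_arm(steps=[0,0,0,0.0005,0.0001,0,-1,0,0,0,0.001,0.0002,0,-1,0,0,0,0.0015,0.0003,0,-1,0,0,0,0.0015,0.0003,0,-1,0,0,0,0.0015,0.0003,0,-1,0,0,0,0.0015,0.0003,0,-1,0,0,0,0.0015,0.0003,0,-1,0,0,0,0.0015,0.0003,0,-1,0,0,0,0.0015,0.0003,0,-1,0,0,0,0.0015,0.0003,0,-1])

```text
clock: 12.3
position: [0.586, -0.106, 0.0524]
ee_rot: [0.0, 0.995, 0.098, -0.003]
contact_force: [-10.3, -2.9, 3.7]
width: 0.0
gripper_force: 0.0
```

Request:
move_arm(steps=[0,0,0,0.0005,0.0001,0,-1,0,0,0,0.001,0.0002,0,-1,0,0,0,0.001,0.0002,0,-1,0,0,0,0.001,0.0002,0,-1,0,0,0,0.001,0.0002,0,-1,0,0,0,0.001,0.0002,0,-1,0,0,0,0.001,0.0002,0,-1,0,0,0,0.001,0.0002,0,-1,0,0,0,0.001,0.0002,0,-1,0,0,0,0.001,0.0002,0,-1])

```text
clock: 13.3
position: [0.5862, -0.1057, 0.0522]
ee_rot: [-0.0, 0.995, 0.098, -0.004]
contact_force: [-12.3, -4.3, 4.6]
width: -0.0001
gripper_force: 0.0
```

Request:
move_arm(steps=[0,0,0,-0.049,-0.0097,0,-1,0,0,0,-0.098,-0.0194,0,-1,0,0,0,-0.147,-0.029,0,-1,0,0,0,-0.16,-0.032,0,-1,0,0,0,-0.16,-0.032,0,-1,0,0,0,-0.16,-0.032,0.05,-1,0,0,0,-0.16,-0.032,0.1,-1,0,0,0,-0.16,-0.032,0.15,1,0,0,0,-0.16,-0.032,0.2,1,0,0,0,-0.16,-0.032,0.2,1])

```text
clock: 14.3
position: [0.4375, -0.1396, 0.2609]
ee_rot: [0.005, 0.995, 0.098, 0.01]
contact_force: [-0.1, -0.0, 0.1]
width: 0.0433
gripper_force: 0.0
```

Request:
move_arm(steps=[0,0,0.0156,0.005,0.05,0,1,0,0,0.0156,0.01,0.1,0,1,0,0,0.0156,0.0516,0.505,0,1,0,0,0.0156,0.0516,0.505,0,1,0,0,0.0156,0.0516,0.505,0,1,0,0,0.0156,0.0516,0.505,0,1,0,0,0.0156,0.0516,0.505,0,1,0,0,0.0156,0.0516,0.505,0,1,0,0,0.0156,0.0516,0.505,0,1,0,0,0.0156,0.0516,0.505,0,1])

```text
clock: 15.3
position: [0.4823, 0.365, 0.2525]
ee_rot: [-0.001, 0.989, 0.147, 0.002]
contact_force: [0.8, -0.1, 0.1]
width: 0.0855
gripper_force: 0.0
```

Run:
```python
from h import *
im=cam('top'); p=im['pixels'].copy()
q=[.5847,-.1065,.196]; c,s=np.cos(q[2]),np.sin(q[2])
M=np.array([(-.1,.118,.086),(-.1,-.118,.086),(-.035,0,.024)])
for u in proj(im,np.c_[q[0]+c*M[:,0]-s*M[:,1],q[1]+s*M[:,0]+c*M[:,1],M[:,2]]): cv2.circle(p,tuple(np.round(u).astype(int)),1,(255,0,255),-1)
cv2.imwrite('pics/t2.png',cv2.resize(p[100:300,100:366],(798,600)))
print(manip.get_state()['position'])
```

```text
[0.48304934 0.3733853  0.25177341]
```

View pics/t2.png

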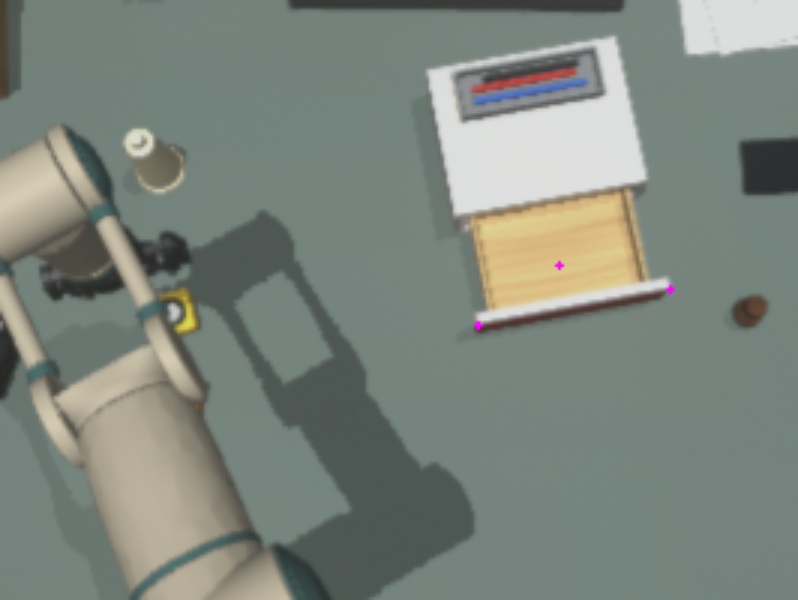

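The drawer is fully out: its white edge matches the prediction at (478,326) and (670,290). The tape is untouched under the arm. I'll descend to it now.

Request:
move_arm(steps=[0,0,0,0,0,-0.05,1,0,0,0,0,0,-0.1,1,0,0,0,0,0,-0.14,1,0,0,0,0,0,-0.17,1,0,0,0,0,0,-0.19,1,0,0,0,0,0,-0.205,1,0,0,0,0,0,-0.217,1,0,0,0,0,0,-0.225,1,0,0,0,0,0,-0.23,1,0,0,0,0,0,-0.23,1])

```text
clock: 16.35
position: [0.4809, 0.3605, 0.022]
ee_rot: [-0.0, 0.989, 0.146, 0.0]
contact_force: [0.6, -0.7, -0.2]
width: 0.0852
gripper_force: 0.0
```

Request:
move_arm(squeeze=30, steps=[0,0,0,0,0,0,-1,0,0,0,0,0,0,-1,0,0,0,0,0,0,-1,0,0,0,0,0,0,-1,0,0,0,0,0,0,-1,0,0,0,0,0,0,-1,0,0,0,0,0,0,-1,0,0,0,0,0,0,-1,0,0,0,0,0,0,-1,0,0,0,0,0,0,-1])

```text
clock: 17.35
position: [0.4814, 0.3608, 0.0234]
ee_rot: [-0.001, 0.989, 0.146, 0.001]
contact_force: [-1.0, 0.6, 6.5]
width: 0.0533
gripper_force: 33.3
```

Request:
move_arm(squeeze=40, steps=[0,0,0,0,0,0.01,-1,0,0,0,0,0,0.04,-1,0,0,0,0,0,0.08,-1,0,0,0,0,0,0.12,-1,0,0,0,0,0,0.15,-1,0,0,-0.005,0.005,-0.03,0.16,-1,0,0,-0.01,0.01,-0.07,0.16,-1,0,0,-0.0156,0.017,-0.11,0.16,-1,0,0,-0.0156,0.024,-0.15,0.16,-1,0,0,-0.0156,0.03,-0.19,0.16,-1])

```text
clock: 18.35
position: [0.5101, 0.1683, 0.1823]
ee_rot: [0.0, 0.995, 0.098, -0.001]
contact_force: [0.6, -1.0, -2.3]
width: 0.0529
gripper_force: 44.2
```

Request:
move_arm(steps=[0,0,0,0.006,-0.04,0,-1,0,0,0,0.012,-0.08,0,-1,0,0,0,0.018,-0.12,0,-1,0,0,0,0.024,-0.16,0,-1,0,0,0,0.03,-0.2,0,-1,0,0,0,0.036,-0.235,0,-1,0,0,0,0.041,-0.262,0,-1,0,0,0,0.044,-0.277,0,-1,0,0,0,0.0443,-0.2828,0,-1,0,0,0,0.0443,-0.2828,0,-1])

```text
clock: 19.35
position: [0.5545, -0.1124, 0.1821]
ee_rot: [-0.0, 0.995, 0.097, -0.001]
contact_force: [0.5, 0.4, -1.4]
width: 0.0532
gripper_force: 44.2
```

Run:
```python
from h import *
im=cam('scene'); p=im['pixels']
cv2.imwrite('pics/s3.png',cv2.resize(p[110:310,140:380],(720,600)))
s=manip.get_state();print(s['position'],s['width'],s['gripper_force'])
```

```text
[ 0.55444625 -0.11163593  0.18212631] 0.05315661089599005 44.219430685043335
```

View pics/s3.png

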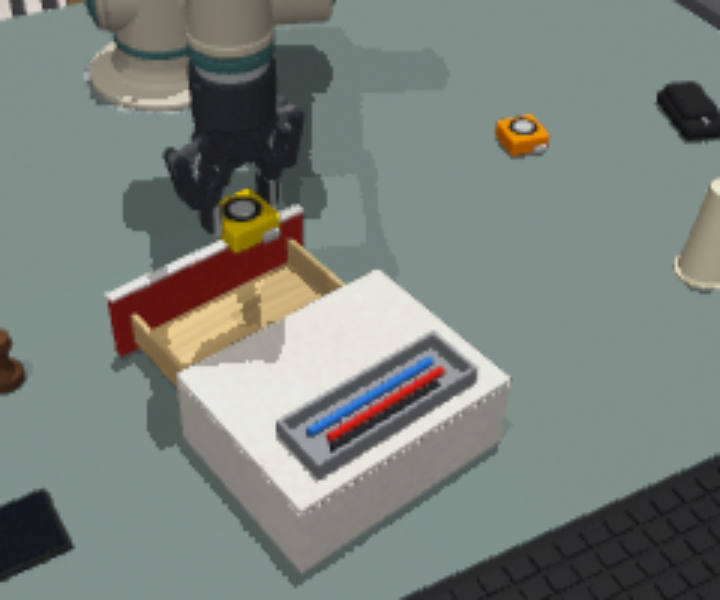

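The tape is gripped and held flat, with its disc at (243,209), above the open drawer. I'll lower it.

Request:
move_arm(steps=[0,0,0,0,0,-0.03,-1,0,0,0,0,0,-0.06,-1,0,0,0,0,0,-0.08,-1,0,0,0,0,0,-0.095,-1,0,0,0,0,0,-0.105,-1,0,0,0,0,0,-0.115,-1,0,0,0,0,0,-0.122,-1,0,0,0,0,0,-0.126,-1,0,0,0,0,0,-0.129,-1,0,0,0,0,0,-0.13,-1])

```text
clock: 20.4
position: [0.5551, -0.1127, 0.0524]
ee_rot: [0.0, 0.995, 0.098, 0.0]
contact_force: [0.2, 0.5, -1.4]
width: 0.0533
gripper_force: 44.2
```

Request:
move_arm(steps=[0,0,0,0,0,-0.0005,-1,0,0,0,0,0,-0.001,-1,0,0,0,0,0,-0.0015,-1,0,0,0,0,0,-0.002,-1,0,0,0,0,0,-0.0025,-1,0,0,0,0,0,-0.003,-1,0,0,0,0,0,-0.003,-1,0,0,0,0,0,-0.003,-1,0,0,0,0,0,-0.003,-1,0,0,0,0,0,-0.003,-1])

```text
clock: 21.4
position: [0.555, -0.1126, 0.0494]
ee_rot: [0.0, 0.995, 0.098, 0.0]
contact_force: [-0.4, -1.0, -1.9]
width: 0.053
gripper_force: 44.2
```

Request:
move_arm(steps=[0,0,0,0,0,-0.0005,-1,0,0,0,0,0,-0.001,-1,0,0,0,0,0,-0.0015,-1,0,0,0,0,0,-0.002,-1,0,0,0,0,0,-0.002,-1,0,0,0,0,0,-0.002,-1,0,0,0,0,0,-0.002,-1,0,0,0,0,0,-0.002,-1,0,0,0,0,0,-0.002,-1,0,0,0,0,0,-0.002,-1])

```text
clock: 22.4
position: [0.555, -0.1126, 0.0475]
ee_rot: [0.0, 0.995, 0.098, 0.0]
contact_force: [-0.5, 0.4, 2.1]
width: 0.0529
gripper_force: 44.7
```

Contact with the tray floor shows as +2 N, at the expected height. I'll release slowly and then lift.

Request:
move_arm(steps=[0,0,0,0,0,0,0.3,0,0,0,0,0,0,0.4,0,0,0,0,0,0,0.5,0,0,0,0,0,0,0.6,0,0,0,0,0,0,0.7,0,0,0,0,0,0,0.8,0,0,0,0,0,0,0.9,0,0,0,0,0,0,1,0,0,0,0,0,0,1,0,0,0,0,0,0,1])

```text
clock: 23.4
position: [0.555, -0.1126, 0.0473]
ee_rot: [0.0, 0.995, 0.098, -0.0]
contact_force: [0.5, 0.3, -0.4]
width: 0.0856
gripper_force: 0.0
```

Request:
move_arm(steps=[0,0,0,0,0,0.01,1,0,0,0,0,0,0.03,1,0,0,0,0,0,0.06,1,0,0,0,0,0,0.1,1,0,0,0,0,0,0.15,1,0,0,0,-0.03,-0.006,0.16,1,0,0,0,-0.07,-0.014,0.16,-1,0,0,0,-0.11,-0.022,0.16,-1,0,0,0,-0.14,-0.028,0.16,-1,0,0,0,-0.14,-0.028,0.16,-1])

```text
clock: 24.4
position: [0.411, -0.1402, 0.208]
ee_rot: [-0.0, 0.995, 0.097, -0.001]
contact_force: [-0.2, 0.1, -0.5]
width: 0.0282
gripper_force: 0.0
```

Run:
```python
from h import *
for n in('scene',):
    im=cam(n); p=im['pixels']
    cv2.imwrite('pics/s4.png',cv2.resize(p[110:310,140:380],(720,600)))
s=manip.get_state();print(s['position'],s['width'])
```

```text
[ 0.41369515 -0.14057597  0.20829676] 0.01973176684612242
```

View pics/s4.png

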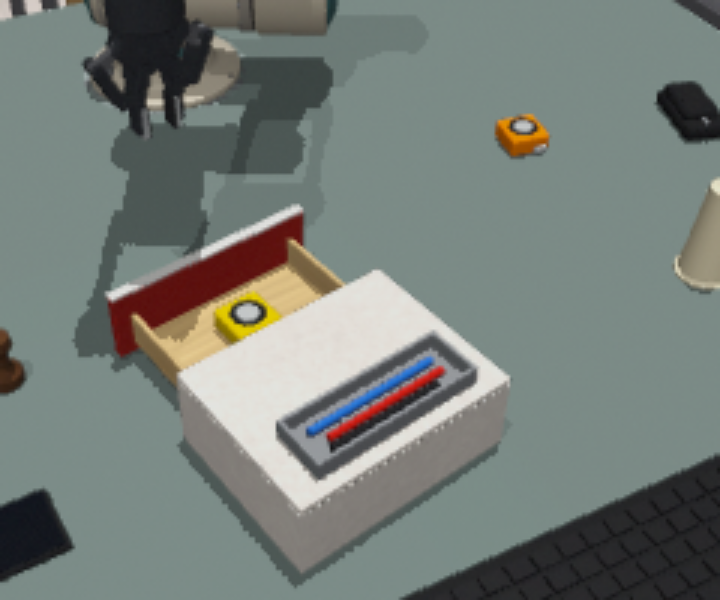

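The tape lies flat in the drawer at (247,315). Next I lower the shut fingers in front of the drawer and push it in.

Request:
move_arm(steps=[0,0,0,0,0,-0.03,-1,0,0,0,0,0,-0.07,-1,0,0,0,0,0,-0.11,-1,0,0,0,0,0,-0.135,-1,0,0,0,0,0,-0.15,-1,0,0,0,0,0,-0.155,-1,0,0,0,0.015,0.003,-0.155,-1,0,0,0,0.03,0.006,-0.155,-1,0,0,0,0.04,0.008,-0.155,-1,0,0,0,0.045,0.009,-0.155,-1])

```text
clock: 25.45
position: [0.4628, -0.1317, 0.0533]
ee_rot: [0.001, 0.995, 0.098, 0.002]
contact_force: [0.3, 0.0, -0.3]
width: 0.0
gripper_force: 0.0
```

Request:
move_arm(steps=[0,0,0,0.002,0.0004,0,-1,0,0,0,0.004,0.0008,0,-1,0,0,0,0.006,0.0012,0,-1,0,0,0,0.008,0.0016,0,-1,0,0,0,0.01,0.002,0,-1,0,0,0,0.012,0.0024,0,-1,0,0,0,0.014,0.0028,0,-1,0,0,0,0.016,0.0032,0,-1,0,0,0,0.018,0.0036,0,-1,0,0,0,0.02,0.004,0,-1])

```text
clock: 26.45
position: [0.4797, -0.1275, 0.0522]
ee_rot: [-0.0, 0.995, 0.098, -0.0]
contact_force: [-1.2, -2.0, 0.9]
width: -0.0
gripper_force: 0.0
```

Request:
move_arm(steps=[0,0,0,0.0025,0.0005,0,-1,0,0,0,0.005,0.001,0,-1,0,0,0,0.0075,0.0015,0,-1,0,0,0,0.01,0.002,0,-1,0,0,0,0.0125,0.0025,0,-1,0,0,0,0.015,0.003,0,-1,0,0,0,0.0175,0.0035,0,-1,0,0,0,0.02,0.004,0,-1,0,0,0,0.0225,0.0045,0,-1,0,0,0,0.025,0.005,0,-1])

```text
clock: 27.45
position: [0.505, -0.1225, 0.0522]
ee_rot: [-0.0, 0.995, 0.098, -0.0]
contact_force: [-1.8, -0.9, -1.1]
width: 0.0
gripper_force: 0.0
```

Request:
move_arm(steps=[0,0,0,0.0025,0.0005,0,-1,0,0,0,0.005,0.001,0,-1,0,0,0,0.0075,0.0015,0,-1,0,0,0,0.01,0.002,0,-1,0,0,0,0.0125,0.0025,0,-1,0,0,0,0.015,0.003,0,-1,0,0,0,0.0175,0.0035,0,-1,0,0,0,0.02,0.004,0,-1,0,0,0,0.0225,0.0045,0,-1,0,0,0,0.025,0.005,0,-1])

```text
clock: 28.45
position: [0.53, -0.1175, 0.0523]
ee_rot: [-0.0, 0.995, 0.098, -0.0]
contact_force: [-3.4, -0.4, -1.6]
width: -0.0001
gripper_force: 0.0
```

Request:
move_arm(steps=[0,0,0,0.0025,0.0005,0,-1,0,0,0,0.005,0.001,0,-1,0,0,0,0.0075,0.0015,0,-1,0,0,0,0.01,0.002,0,-1,0,0,0,0.0125,0.0025,0,-1,0,0,0,0.015,0.003,0,-1,0,0,0,0.0175,0.0035,0,-1,0,0,0,0.02,0.004,0,-1,0,0,0,0.0225,0.0045,0,-1,0,0,0,0.025,0.005,0,-1])

```text
clock: 29.45
position: [0.5551, -0.1125, 0.0523]
ee_rot: [-0.0, 0.995, 0.098, -0.0]
contact_force: [-4.2, -0.5, -1.7]
width: 0.0002
gripper_force: 0.0
```

Next is 18 mm to x ≈ 0.573, which is the latch's zero, then slower.

Request:
move_arm(steps=[0,0,0,0.002,0.0004,0,-1,0,0,0,0.004,0.0008,0,-1,0,0,0,0.006,0.0012,0,-1,0,0,0,0.008,0.0016,0,-1,0,0,0,0.01,0.002,0,-1,0,0,0,0.012,0.0024,0,-1,0,0,0,0.014,0.0028,0,-1,0,0,0,0.016,0.0032,0,-1,0,0,0,0.017,0.0034,0,-1,0,0,0,0.018,0.0036,0,-1])

```text
clock: 30.45
position: [0.5731, -0.109, 0.0523]
ee_rot: [0.0, 0.995, 0.098, -0.0]
contact_force: [-3.9, -0.4, -1.8]
width: -0.0002
gripper_force: 0.0
```

Request:
move_arm(steps=[0,0,0,0.001,0.0002,0,-1,0,0,0,0.002,0.0004,0,-1,0,0,0,0.003,0.0006,0,-1,0,0,0,0.004,0.0008,0,-1,0,0,0,0.005,0.001,0,-1,0,0,0,0.006,0.0012,0,-1,0,0,0,0.006,0.0012,0,-1,0,0,0,0.006,0.0012,0,-1,0,0,0,0.006,0.0012,0,-1,0,0,0,0.006,0.0012,0,-1])

```text
clock: 31.45
position: [0.5792, -0.1078, 0.0524]
ee_rot: [0.0, 0.995, 0.098, 0.0]
contact_force: [-4.3, -0.5, -2.0]
width: 0.0001
gripper_force: 0.0
```

Request:
move_arm(steps=[0,0,0,0.0005,0.0001,0,-1,0,0,0,0.001,0.0002,0,-1,0,0,0,0.0015,0.0003,0,-1,0,0,0,0.002,0.0004,0,-1,0,0,0,0.0025,0.0005,0,-1,0,0,0,0.003,0.0006,0,-1,0,0,0,0.003,0.0006,0,-1,0,0,0,0.003,0.0006,0,-1,0,0,0,0.003,0.0006,0,-1,0,0,0,0.003,0.0006,0,-1])

```text
clock: 32.45
position: [0.5822, -0.1072, 0.0524]
ee_rot: [0.0, 0.995, 0.098, 0.0]
contact_force: [-3.4, -1.0, -1.1]
width: 0.0002
gripper_force: 0.0
```

Request:
move_arm(steps=[0,0,0,0.0005,0.0001,0,-1,0,0,0,0.001,0.0002,0,-1,0,0,0,0.0015,0.0003,0,-1,0,0,0,0.002,0.0004,0,-1,0,0,0,0.0025,0.0005,0,-1,0,0,0,0.003,0.0006,0,-1,0,0,0,0.003,0.0006,0,-1,0,0,0,0.003,0.0006,0,-1,0,0,0,0.003,0.0006,0,-1,0,0,0,0.003,0.0006,0,-1])

```text
clock: 33.45
position: [0.5849, -0.1067, 0.0524]
ee_rot: [0.0, 0.995, 0.098, -0.0]
contact_force: [-5.5, -1.3, 1.8]
width: -0.0001
gripper_force: 0.0
```

Request:
move_arm(steps=[0,0,0,0.0005,0.0001,0,-1,0,0,0,0.001,0.0002,0,-1,0,0,0,0.0015,0.0003,0,-1,0,0,0,0.002,0.0004,0,-1,0,0,0,0.002,0.0004,0,-1,0,0,0,0.002,0.0004,0,-1,0,0,0,0.002,0.0004,0,-1,0,0,0,0.002,0.0004,0,-1,0,0,0,0.002,0.0004,0,-1,0,0,0,0.002,0.0004,0,-1])

```text
clock: 34.45
position: [0.5856, -0.1065, 0.0524]
ee_rot: [0.0, 0.995, 0.098, -0.001]
contact_force: [-8.3, -3.5, 2.8]
width: 0.0001
gripper_force: 0.0
```

Request:
move_arm(steps=[0,0,0,0.0005,0.0001,0,-1,0,0,0,0.001,0.0002,0,-1,0,0,0,0.0015,0.0003,0,-1,0,0,0,0.0015,0.0003,0,-1,0,0,0,0.0015,0.0003,0,-1,0,0,0,0.0015,0.0003,0,-1,0,0,0,0.0015,0.0003,0,-1,0,0,0,0.0015,0.0003,0,-1,0,0,0,0.0015,0.0003,0,-1,0,0,0,0.0015,0.0003,0,-1])

```text
clock: 35.45
position: [0.5859, -0.1062, 0.0523]
ee_rot: [-0.0, 0.995, 0.098, -0.003]
contact_force: [-10.7, -2.8, 4.2]
width: 0.0002
gripper_force: 0.0
```

Request:
move_arm(steps=[0,0,0,0.0005,0.0001,0,-1,0,0,0,0.001,0.0002,0,-1,0,0,0,0.0015,0.0003,0,-1,0,0,0,0.0015,0.0003,0,-1,0,0,0,0.0015,0.0003,0,-1,0,0,0,0.0015,0.0003,0,-1,0,0,0,0.0015,0.0003,0,-1,0,0,0,0.0015,0.0003,0,-1,0,0,0,0.0015,0.0003,0,-1,0,0,0,0.0015,0.0003,0,-1])

```text
clock: 36.45
position: [0.5862, -0.1059, 0.052]
ee_rot: [-0.0, 0.995, 0.098, -0.004]
contact_force: [-12.4, -4.3, 4.2]
width: 0.0001
gripper_force: 0.0
```

Request:
move_arm(steps=[0,0,0,-0.004,-0.0008,0,-1,0,0,0,-0.008,-0.0016,0,-1,0,0,0,-0.012,-0.0024,0,-1,0,0,0,-0.016,-0.0032,0,-1,0,0,0,-0.02,-0.004,0,-1,0,0,0,-0.025,-0.005,0,-1,0,0,0,-0.03,-0.006,0,-1,0,0,0,-0.04,-0.008,0,-1,0,0,0,-0.06,-0.012,0,-1,0,0,0,-0.08,-0.016,0,-1])

```text
clock: 37.45
position: [0.5094, -0.1218, 0.0524]
ee_rot: [0.0, 0.995, 0.098, 0.0]
contact_force: [-1.3, -0.3, 0.0]
width: 0.0003
gripper_force: 0.0
```

Request:
move_arm(steps=[0,0,0,-0.05,-0.01,0,-1,0,0,0,-0.08,-0.016,0,-1,0,0,0,-0.08,-0.016,0.04,-1,0,0,0,-0.08,-0.016,0.08,-1,0,0,0,-0.08,-0.016,0.12,-1,0,0,0,-0.08,-0.016,0.15,-1,0,0,0,-0.08,-0.016,0.15,-1,0,0,0,-0.08,-0.016,0.15,-1,0,0,0,-0.08,-0.016,0.15,-1,0,0,0,-0.08,-0.016,0.15,-1])

```text
clock: 38.45
position: [0.429, -0.1371, 0.2008]
ee_rot: [-0.001, 0.995, 0.098, -0.001]
contact_force: [-0.5, 0.3, -0.6]
width: -0.0001
gripper_force: 0.0
```

Run:
```python
from h import *
im=cam('scene'); p=im['pixels'].copy()
q=[.5847,-.1065,.196]; c,s=np.cos(q[2]),np.sin(q[2])
M=np.array([(0,.118,.086),(0,-.118,.086)])
for u in proj(im,np.c_[q[0]+c*M[:,0]-s*M[:,1],q[1]+s*M[:,0]+c*M[:,1],M[:,2]]): cv2.circle(p,tuple(np.round(u).astype(int)),1,(255,0,255),-1)
cv2.imwrite('pics/s5.png',cv2.resize(p[110:310,140:380],(720,600)))
print(manip.get_state()['position'])
```

```text
[ 0.42921537 -0.13720417  0.20094336]
```

View pics/s5.png

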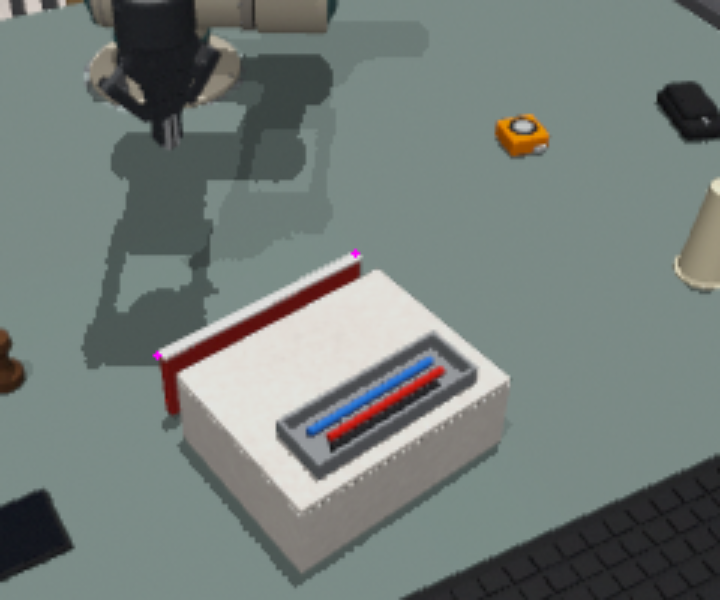

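The drawer is latched at 0: its front edge sits on the markers at (158,356) and (355,254). The arm is clear of everything, so I'm handing in.

```bash
python3 -c "
from rig import manip
print(manip.sign_off())"
```

```text
the job is handed in; nothing more can be done
None
```

The job is handed in: the drawer is latched shut with the tape measure set flat inside, presses read about 13 N at most, and no bystander was touched; the hand-in gave no verdict.

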